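Unload the hooded test fixture

ROBOT

A 6-joint arm with a two-finger parallel gripper is mounted at the origin on a cart in front of the work surface, level with it; the furniture and walls round the work are solid. World frame = base frame: x ahead of the robot, y to its left, z up, the work surface at z = 0. Lengths are in m, angles in rad, forces in N, time in s.
With the tool pointing down it reaches from about 0.275 to 0.85 m from the base axis. Payload 19 kg.
Tool frame: the origin (TCP) lies at the very end of the fingers, on their centre line; the grasp point (between the pads) lies 19 mm behind it (bot.tcp_to_grasp is the distance from the TCP to the grasp point, in m); z points along the fingers, y is the line along which they close (so a half turn about z gives the same grasp; the last joint's range is limited). The gripper opens to 85 mm and grips with 20 to 120 N. Pads are 22 mm wide; open, the fingers measure 114 mm over their backs; the gripper's body (76 mm by 85 mm) begins 54 mm behind the grasp point. The pads swing forward as they close: fully open they stand 13 mm farther back than shut.
Start: joints at [0.978, 0.15, 1.437, -0, 1.554, -0.134], TCP at [0.255, 0.516, 0.231] pointing down, gripper open.
Joint ranges: [-2.8, 2.8], [-0.68, 2.1], [0.12, 2.68], [-1.39, 4.53], [0.16, 2.79], [-2.81, 2.81]. Speed limits (rad/s): [1.89, 1.89, 2.22, 3.01, 3.01, 3.01].

INTERFACE

Orientations are given as a unit quaternion [x, y, z, w].
In Python, from bench import bot gives the robot as it stands. The module is installed in compiled form; this text tells all that it offers.
- The arm moves only by the tool step_arm, never from a script. Its argument "deltas" is a list of rows, each a list of 3 entries, a list of its own where there are three numbers: the opening, from -1 (shut) to 1 (fully open), then the shift along the world's x, y, z in cm, then the turn, a rotation vector about the world's x, y, z in rad. A call has exactly 5 rows; each row shifts and turns the commanded pose from where the row before left it; what a row does not reach is not made up. A row lasts 1/10 s, in which the tool goes at most 50 mm and 8.59 degrees, less where a joint would pass 70% of its speed; a pose out of reach is approached as far as the arm can. A call with a gripper value outside its range is refused whole. The fingers move at their own pace and stop on an object; "squeeze" is the grip in N (left out, the last holds). Time passes only in rows, so rows that do not move let the fingers close, or fill a call up. It gives the time, the measured TCP pose, the force, the opening and the grip force at its end, in the units of the state.
- bot.observe(): the state, without advancing time (a new reading comes with each control period).
- bot.grab_frame(name): name is "scene" or "side" or "wrist"; returns a dict with "frame" (400x640x3 uint8, red, green, blue), "vertical_fov" (degrees; the focal length in pixels is half the picture's height over the tangent of half this angle, whatever the lens; pixels are square), "cx", "cy" (the principal point, pixels), "distortion" ([k1, k2, p1, p2, k3] as OpenCV has them; the pictures are not rectified), "R" (3x3) and "t" (3): a world point X has camera coordinates R X + t. Camera axes: x right, y down, z forward; pixel columns grow to the right and rows downward; lengths in m; the calibration is good to about 2 mm. A picture is of the moment at which its call begins. There is no depth.
- bot.job_done(): hands the job in; it is judged then, once.
Trained networks look in the newest picture that a camera, given by its name, has taken for a name from the list of things; names that differ only in an ending like _2 or _b are one class to them, and where a whole thing is asked for, a point or a joint stands for the part that bears it (a point fixed in the world has none). Each returns a list of dicts, best first, with "confidence" (0 to 1); they miss things now and then, are a little off and sometimes report something else, mostly with a low value. They report only what shows in the picture. A call takes as long as a camera call.
- bot.find_in(label, camera): "position" ([x, y, z] in m, in world coordinates, good to about 4 mm: the middle of the surface that is visible of it).
The state is a dict: "t": time; "qpos": joint angles; "qd": joint speeds; "tau": joint torques, N m; "eef_pos": TCP position; "eef_rot": TCP orientation; "contact_force": force on the tool from outside, world axes, zero at the start; "wrist_torque": the same for the moment, N m; "gripper_width": finger opening in m; "grip_force": force on a finger pad.
Only numpy, scipy, OpenCV 4.12 (cv2) and the standard library are available. Lean on these libraries where they do the work, as an engineer would, in place of code of your own. Each camera call takes 0.05 s, during which the arm holds its last target. There are 200 camera calls.

TASK

The relay module under the clear hood of the bench test fixture has passed its test: turn the latch fully clear of the hood, then swing the hood back by its handle, keeping hold of it until it meets its stop, without letting it fall or forcing it against the stop, and leave it resting there. Lift the module straight out of the nest, set it down upright in the free end of the steel tray and let go; leave the other things where they are.

Things in the scene. Friction and masses are not known exactly. Their poses are not given: they have to be found in the camera images.
- fixture: Bench test fixture, fixed to the bench: grey plinth 130 x 230 mm, top 45 mm above the bench, with a clear hood hinged along its far edge. Origin under the plinth's centre on the bench; x points from the handle side to the hinge side, z up. On the left ledge (+y) three black binding posts stand up to 66 mm above the bench.
- hood_angle (a joint): Opening angle of the hood about its hinge, rad: 0 closed, grows as the handle side swings up and back. Near 1.15 rad the hood tips over its balance point and then falls open unless held (the hinge drags with only 0.03 Nm); past 1.55 rad, faster than 2 rad/s is a fall.
- latch (a joint): Angle of the turn latch on the plinth's right-hand ledge, rad: 0 with its nose over the hood's flange (locked), grows counter-clockwise seen from above as the knob swings towards the hinge side; it holds the hood down until about 1.15 and its end stop is at 1.65. Turns stiffly (0.03 Nm) and stays where left.
- latch_knob (a point): Grip point on the latch's upright black knob, 14 mm thick, 71 mm above the bench (the knob stands from 55 to 81 mm). The latch's pivot is vertical and lies at x = +20 mm, y = -100 mm in the fixture's frame; the knob is 30 mm from it.
- module: Dark grey relay module in the fixture's nest, 47 x 62 x 52 mm, 0.22 kg, black terminals on top. Origin at the middle of its underside; x across its width (grip it so: the gripped faces are 45 mm apart, centred 1.5 mm towards +x), y along its length, which lies along the fixture's x; z up. In the nest its underside is 25 mm above the bench, 20 mm below the plinth's top; about 1 mm play all round.
- tray: Shallow steel tray fixed to the bench, 210 x 150 mm, walls 28 mm high and 4 mm thick, floor 4 mm thick. Origin under its centre on the bench; x along the 210 mm side. Its -x half is free.
- tested_module: A second module of the same kind that already stands in the +x half of the tray, 55 mm from the tray's centre; it stays there.
- stop: Boss of the hood's stop on the plinth's rear face, 24 mm below the hinge axis, with a set screw. Its rubber tip is met by a steel lug on the hood, 24 mm from the axis. The screw is set differently each time: the stop lies anywhere from about 1.62 to 2.03 rad and has to be felt. Over 40 N on the tip is too much: the hood's own weight gives 4 to 13 N there, 4 N of push at the handle the rest.
- drill_vice: Small blue drill vice standing on the bench, 152 x 85 x 51 mm, not part of the job. Origin at the middle of its underside.
- contactor: Blue contactor block, 48 x 56 x 75 mm, on the bench at the right rear, not part of the job. Origin at the middle of its underside.
- driver: Finned aluminium driver case, 97 x 56 x 78 mm, on the bench at the left rear, not part of the job. Origin at the middle of its underside.
- handle (a point): The hood's handle, a bow of round dark steel bar 12 mm thick, its grip 90 mm long and parallel to the hinge, 42 mm in front of the hood's front wall. This point is the middle of the grip: from the hinge axis 160 mm in front and 28 mm up when the hood is closed. The 30 mm gap behind the grip admits one finger; the bar can turn between the finger pads.
- hood: The clear hood with aluminium edges, 112 mm deep, 168 mm wide over its flanges; closed, its top is 97 mm above the bench. 0.55 kg, up to a quarter lighter or heavier. Origin in the middle of its hinge axis (its y axis, horizontal), 48 mm above the bench and at x = +94 mm in the fixture's frame. Axes as the fixture's when closed; turns as it opens.

How it is judged:
By the outcome, as a careful person would: the job done as asked, in the order asked, and still so for the second after the job is handed in, with the robot touching nothing.
It also fails if it takes over 72 s, if anything falls off the work surface, if the arm or the gripper's body presses on something with over 40 N, if the wrist force passes 120 N, or if a joint passes its speed limit or range.

## Working session

There is one attempt and no reset: what is moved stays moved. The work goes in short steps, Python scripts to look and compute and a tool call to move; the robot and the scene stay as the last step left them, time stands still between calls to the robot, and variables do not carry over. Pictures are saved under pics/ and viewed, at most 10 in all, crops included, and the job is handed in when it is done.

Besides the shell and the picture viewer there is one more tool, called by a JSON object that holds its "op" and its "data", one argument or row to a line. step_arm: Moves the arm, as the interface text tells. Its arguments: {"type":"object","properties":{"deltas":{"type":"array"},"squeeze":{"type":"number"}},"required":["deltas"]}

```bash
mkdir -p pics
cat > h.py <<'E'
import numpy as np, cv2, json
from bench import bot
def grab(n,save=None):
    g=bot.grab_frame(n)
    if save: cv2.imwrite('pics/'+save,g['frame'][:,:,::-1])
    return g
def K(g):
    f=g['frame'].shape[0]/2/np.tan(np.radians(g['vertical_fov']/2))
    return np.array([[f,0,g['cx']],[0,f,g['cy']],[0,0,1.]])
def proj(g,X):
    R=np.array(g['R']);t=np.array(g['t'])
    return cv2.projectPoints(np.array(X,float).reshape(-1,3),cv2.Rodrigues(R)[0],t,K(g),np.array(g['distortion'],float))[0].reshape(-1,2)
def ray(g,uv):
    p=cv2.undistortPoints(np.array(uv,float).reshape(-1,1,2),K(g),np.array(g['distortion'],float)).reshape(-1,2)
    R=np.array(g['R']);t=np.array(g['t'])
    d=np.c_[p,np.ones(len(p))]@R
    return -R.T@t, d/np.linalg.norm(d,axis=1)[:,None]
def onz(g,uv,z):
    o,d=ray(g,uv); return o+d*((z-o[2])/d[:,2])[:,None]
def tri(gs,uvs):
    A=np.zeros((3,3));b=np.zeros(3)
    for g,uv in zip(gs,uvs):
        o,d=ray(g,uv);P=np.eye(3)-np.outer(d[0],d[0]);A+=P;b+=P@o
    return np.linalg.solve(A,b)
E
python3 - <<'E'
from h import *
s=bot.observe();print({k:np.round(v,3).tolist() for k,v in s.items()}, bot.tcp_to_grasp)
for c in('scene','side','wrist'):
    g=grab(c,c+'0.png'); print(c,g['vertical_fov'],np.round(-np.array(g['R']).T@g['t'],3))
    for l in 'fixture latch_knob latch module tray tested_module handle hood stop drill_vice contactor driver'.split():
        r=bot.find_in(l,c); print(' ',l,[(np.round(x['position'],3).tolist(),round(x['confidence'],2)) for x in r[:2]])
E
```

```text
{'t': 0.0, 'qpos': [0.978, 0.151, 1.438, -0.0, 1.554, -0.134], 'qd': [0.0, 0.001, 0.001, -0.0, -0.002, 0.0], 'tau': [0.0, -71.308, -57.086, -0.0, 0.009, 0.0], 'eef_pos': [0.255, 0.515, 0.231], 'eef_rot': [0.227, 0.974, -0.001, -0.0], 'contact_force': [-0.725, -0.706, -0.258], 'wrist_torque': [0.04, -0.012, -0.006], 'grip_force': 0.0, 'gripper_width': 0.085} 0.0187
scene 54.25615090082842 [-0.081 -0.444  0.925]
  fixture [([0.487, -0.011, 0.064], 0.85)]
  latch_knob []
  latch [([0.601, -0.063, 0.052], 0.48)]
  module []
  tray [([0.464, -0.316, 0.004], 0.73), ([0.521, -0.303, 0.049], 0.4)]
  tested_module [([0.52, -0.306, 0.05], 0.85)]
  handle [([0.496, 0.001, 0.094], 0.58)]
  hood [([0.494, 0.001, 0.097], 0.62)]
  stop []
  drill_vice [([0.479, 0.306, 0.036], 0.72)]
  contactor [([0.683, -0.286, 0.057], 0.9)]
  driver [([0.669, 0.283, 0.061], 0.68)]
side 46.60341233083032 [ 0.223 -0.769  0.775]
  fixture [([0.497, -0.018, 0.06], 0.89)]
  latch_knob [([0.592, -0.063, 0.054], 0.46)]
  latch [([0.589, -0.066, 0.052], 0.72)]
  module []
  tray [([0.457, -0.315, 0.005], 0.69)]
  tested_module [([0.524, -0.317, 0.05], 0.89)]
  handle [([0.504, -0.003, 0.094], 0.83), ([0.524, -0.319, 0.048], 0.74)]
  hood [([0.5, -0.009, 0.1], 0.74)]
  stop []
  drill_vice [([0.483, 0.3, 0.024], 0.93), ([0.59, -0.066, 0.052], 0.21)]
  contactor [([0.684, -0.29, 0.054], 0.59), ([0.673, 0.28, 0.053], 0.16)]
  driver [([0.673, 0.279, 0.053], 0.58)]
wrist 58.66043976861064 [0.189 0.547 0.374]
  fixture []
  latch_knob []
  latch []
  module []
  tray []
  tested_module []
  handle []
  hood []
  stop []
  drill_vice [([0.432, 0.326, 0.016], 0.98)]
  contactor []
  driver []
```

View pics/scene0.png

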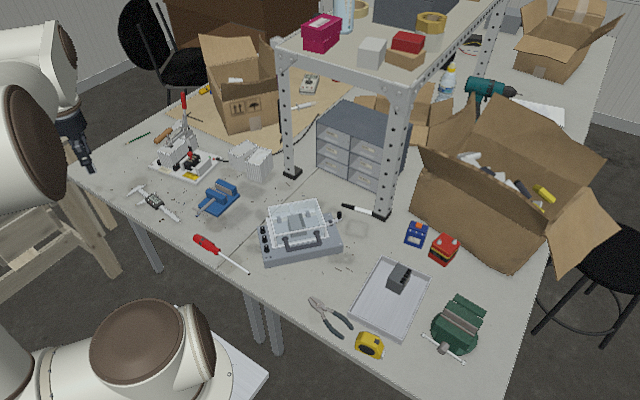

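View pics/side0.png

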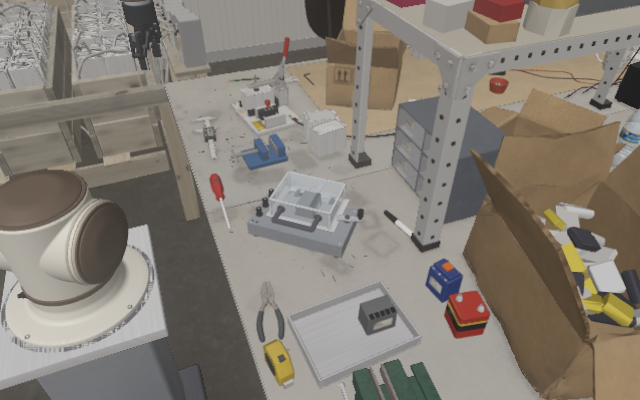

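The scene picture shows the fixture at about (302,230), its latch knob at (338,215), the tray at (390,298) with the tested module at (400,277), and shelf posts behind it at (292,175) and (380,215). The side picture shows the fixture at (305,215), the knob at (360,214), and the tray at (355,330). I'll move the wrist camera over the fixture.

{"op": "step_arm", "data": {
  "deltas": [
    [1,[1.6,-3.5,0.8],[0,0,0.03]],
    [1,[1.6,-3.5,0.8],[0,0,0.03]],
    [1,[1.6,-3.5,0.8],[0,0,0.03]],
    [1,[1.6,-3.5,0.8],[0,0,0.03]],
    [1,[1.6,-3.5,0.8],[0,0,0.03]]
  ],
  "squeeze": 30
}}

```text
t: 2.45
eef_pos: [0.3349, 0.3391, 0.2717]
eef_rot: [0.153, 0.988, 0.0, 0.0]
contact_force: [1.6, 0.7, -0.5]
gripper_width: 0.0857
grip_force: 0.0
```

{"op": "step_arm", "data": {
  "deltas": [
    [1,[1.6,-3.5,0.8],[0,0,0.03]],
    [1,[1.6,-3.5,0.8],[0,0,0.03]],
    [1,[1.6,-3.5,0.8],[0,0,0.03]],
    [1,[1.6,-3.5,0.8],[0,0,0.03]],
    [1,[1.6,-3.5,0.8],[0,0,0.03]]
  ]
}}

```text
t: 2.95
eef_pos: [0.4149, 0.164, 0.3118]
eef_rot: [0.079, 0.997, 0.0, 0.0]
contact_force: [0.0, 0.3, -0.5]
gripper_width: 0.0857
grip_force: 0.0
```

{"op": "step_arm", "data": {
  "deltas": [
    [1,[1.6,-3.5,0.5],[0,0,0.03]],
    [1,[1.6,-3.5,0],[0,0,0.03]],
    [1,[1.6,-3.5,0],[0,0,0.03]],
    [1,[1.6,-3.5,0],[0,0,0.03]],
    [1,[0.8,-2,0],[0,0,0.03]]
  ]
}}

```text
t: 3.45
eef_pos: [0.4874, 0.0031, 0.316]
eef_rot: [0.005, 1.0, -0.0, -0.0]
contact_force: [-0.9, 0.3, 0.3]
gripper_width: 0.0855
grip_force: 0.0
```

Run:
```python
from h import *
import pickle
s=bot.observe();print(s['t'],np.round(s['eef_pos'],4),np.round(s['eef_rot'],3),np.round(s['contact_force'],2))
gs={c:grab(c) for c in('wrist','scene','side')}
pickle.dump(gs,open('g1.pkl','wb'))
g=gs['wrist'];print(np.round(-np.array(g['R']).T@g['t'],3),np.round(np.array(g['R']),2).tolist())
for l in 'latch_knob module handle tray tested_module'.split():
    r=bot.find_in(l,'wrist'); print(' ',l,[(np.round(x['position'],3).tolist(),round(x['confidence'],2)) for x in r[:2]])
cv2.imwrite('pics/w1.png',cv2.resize(g['frame'][:,:,::-1],(800,500),interpolation=cv2.INTER_CUBIC))
# shelf post bases
print(tri([gs['scene'],gs['side']],[(380,218),(427,245)]),tri([gs['scene'],gs['side']],[(292,175),(360,162)]))
print('knob',tri([gs['scene'],gs['side']],[(338,213),(361,212)]))
```

```text
3.45 [0.4874 0.0031 0.316 ] [ 0.005  1.    -0.    -0.   ] [-0.86  0.34  0.27]
[0.415 0.003 0.459] [[0.01, 1.0, -0.0], [0.96, -0.01, 0.29], [0.29, -0.0, -0.96]]
  latch_knob [([0.597, -0.063, 0.058], 0.9)]
  module []
  handle [([0.502, 0.017, 0.097], 0.75)]
  tray [([0.457, -0.307, 0.007], 0.84), ([0.533, -0.289, 0.056], 0.55)]
  tested_module [([0.532, -0.292, 0.052], 0.7)]
[ 0.75700776 -0.14299255 -0.02782463] [ 0.74972327  0.20903807 -0.01109792]
knob [ 0.61820255 -0.0605256   0.06298036]
```

View pics/w1.png

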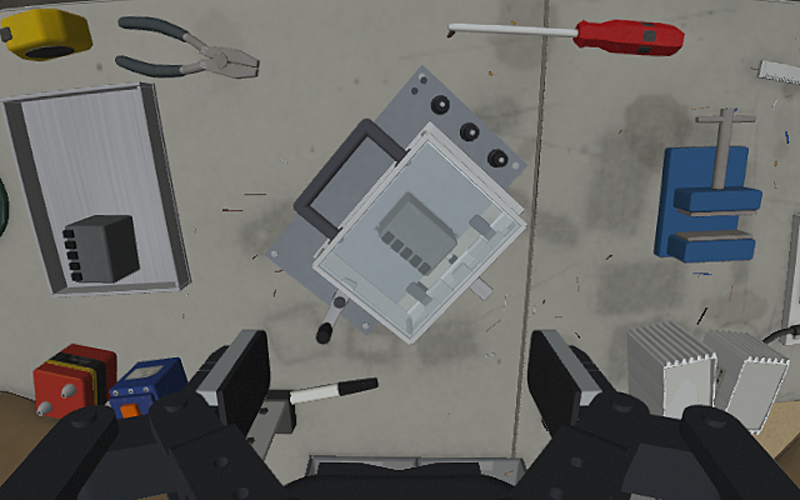

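The wrist view shows the fixture turned about 50°. The handle is at (335,180), the latch knob at (323,333), the posts at (440..500,105..158), and the stop boss at (482,288). The tray is at (100,190) with its free end towards the top. I'll zoom in to fit poses.

Run:
```python
from h import *
import pickle
gs=pickle.load(open('g1.pkl','rb'))
w=gs['wrist']['frame'][:,:,::-1]
a=cv2.resize(w[45:285,210:430],None,fx=2.5,fy=2.5,interpolation=cv2.INTER_CUBIC) # 550x600
b=cv2.resize(gs['side']['frame'][165:285,240:370,::-1],None,fx=1.9,fy=2.5,interpolation=cv2.INTER_CUBIC)
c=cv2.resize(gs['scene']['frame'][185:305,255:385,::-1],None,fx=1.9,fy=2.5,interpolation=cv2.INTER_CUBIC)
cv2.imwrite('pics/z1.png',np.hstack([a,np.vstack([b,c])])); print(a.shape,b.shape)
```

```text
(600, 550, 3) (300, 247, 3)
```

View pics/z1.png

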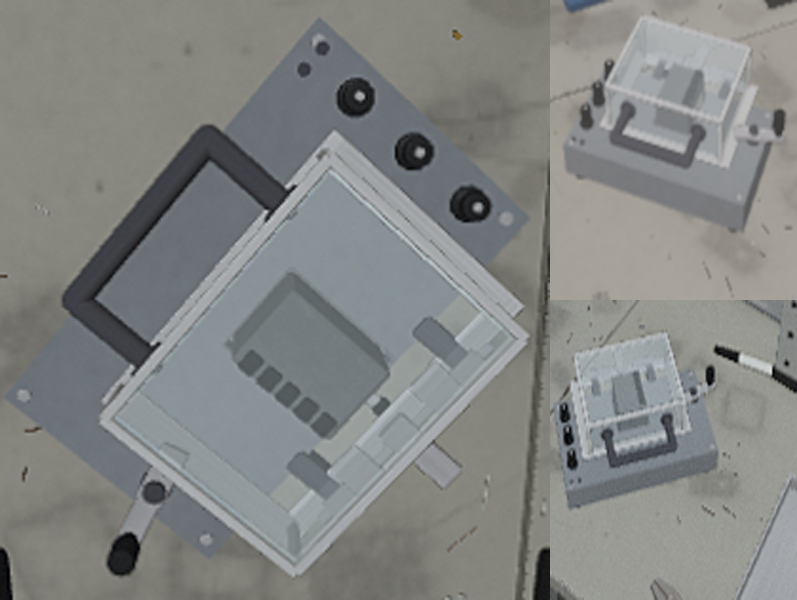

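The zoom shows the plinth corners at (319,17), (529,216), (5,397) and (212,557). The grip bar runs from (210,140) to (78,298), the latch pivot is at (153,491) and the knob top at (122,562). In the right-hand crops the knob tops are at (780,112) and (711,368).

Run:
```python
from h import *
import pickle
from scipy.optimize import least_squares
gs=pickle.load(open('g1.pkl','rb'));W,S,C=gs['wrist'],gs['side'],gs['scene']
w=lambda p:(210+p[0]/2.5,45+p[1]/2.5)
si=lambda p:(240+(p[0]-550)/1.9,165+p[1]/2.5)
sc=lambda p:(255+(p[0]-550)/1.9,185+(p[1]-300)/2.5)
F=[(-.065,.115,.045),(.065,.115,.045),(-.065,-.115,.045),(.065,-.115,.045),(.02,-.1,.055)]
P=np.array([w(p) for p in[(319,17),(529,216),(5,397),(212,557),(153,491)]])
F=np.array(F)
def T(p,X):
    X=np.asarray(X,float).reshape(-1,3);c,s=np.cos(p[2]),np.sin(p[2])
    return np.c_[p[0]+c*X[:,0]-s*X[:,1],p[1]+s*X[:,0]+c*X[:,1],X[:,2]+(p[3] if len(p)>3 else 0)]
for p0 in([.5,0,.9],[.5,0,.9,0]):
    r=least_squares(lambda p:(proj(W,T(p,F))-P).ravel(),p0)
    print(np.round(r.x,4),np.round(r.fun.reshape(-1,2),1).tolist())
    if len(p0)==3:p=r.x;np.save('fix.npy',p)
print('knob tri',tri([W,S,C],[w((122,562)),si((780,112)),sc((711,368))]),'handle tri',tri([W,S,C],[w((143,219)),si((655,150)),sc((641,455))]))
print('knob0',T(p,[(.02,-.13,.071)]),'handle',T(p,[(-.066,0,.076)]),'hinge',T(p,[(.094,0,.048)]))
for a in(0,1.0,1.5):print('knob',a,T(p,[(.02+.03*np.sin(a),-.1-.03*np.cos(a),.081)]),np.round((proj(W,T(p,[(.02+.03*np.sin(a),-.1-.03*np.cos(a),.081)]))-[210,45])*2.5))
print('handle pred px',(proj(W,T(p,[(-.066,0,.076)]))-[210,45])*2.5)
# shelf lower edge estimate, tray corners (800-image px/1.25), rim z=.028
q=np.array([(4,103),(150,84),(189,288),(55,296)])/1.25
print('tray rim',np.round(onz(W,q,.028),4).tolist())
```

```text
[ 0.4937 -0.004   0.8441] [[0.1, -0.1], [0.0, -0.2], [-0.1, 0.3], [-1.4, 0.1], [1.3, -0.0]]
[ 4.937e-01 -4.000e-03  8.441e-01 -2.000e-04] [[0.1, -0.1], [-0.1, -0.2], [-0.0, 0.3], [-1.4, 0.0], [1.3, -0.1]]
knob tri [ 0.6105008  -0.0703635   0.07895625] handle tri [ 0.45286755 -0.05213663  0.07042592]
knob0 [[ 0.6041169  -0.07542417  0.071     ]] handle [[ 0.44982004 -0.05332262  0.076     ]] hinge [[0.55612714 0.06625498 0.048     ]]
knob 0 [[ 0.6041169  -0.07542417  0.081     ]] [[109. 557.]]
knob 1.0 [[ 0.6105828  -0.04739476  0.081     ]] [[169. 569.]]
knob 1.5 [[ 0.60316473 -0.03453693  0.081     ]] [[196. 554.]]
handle pred px [[141.01746669 222.1705987 ]]
tray rim [[0.383, -0.3849, 0.028], [0.3734, -0.2295, 0.028], [0.5767, -0.2191, 0.028], [0.5858, -0.3739, 0.028]]
```

{"op": "step_arm", "data": {
  "deltas": [
    [0,[2.4,-1.5,-2.6],[0,0,-0.145]],
    [0,[2.4,-1.5,-2.6],[0,0,-0.145]],
    [0,[2.4,-1.5,-2.6],[0,0,-0.145]],
    [0,[2.4,-1.5,-2.6],[0,0,-0.145]],
    [0,[2.5,-1.4,-2.6],[0,0,-0.145]]
  ]
}}

```text
t: 4.35
eef_pos: [0.6084, -0.0683, 0.1854]
eef_rot: [0.361, 0.933, -0.0, 0.0]
contact_force: [0.4, -0.2, 0.5]
gripper_width: 0.0427
grip_force: 0.0
```

Run:
```python
from h import *
s=bot.observe();print(s['t'],np.round(s['eef_pos'],4),np.round(s['qpos'],3),np.round(s['contact_force'],2))
g=grab('wrist');print([(np.round(x['position'],3).tolist(),round(x['confidence'],2)) for x in bot.find_in('latch_knob','wrist')])
gs=[grab('scene'),grab('side')]
for c in('scene','side'):print([(np.round(x['position'],3).tolist(),round(x['confidence'],2)) for x in bot.find_in('latch_knob',c)])
cv2.imwrite('pics/w2.png',cv2.resize(g['frame'][:,:,::-1],(800,500),interpolation=cv2.INTER_CUBIC))
import pickle;pickle.dump(g,open('g2.pkl','wb'))
```

```text
4.35 [ 0.6084 -0.0683  0.1854] [-0.238  0.246  1.416 -0.     1.479 -1.069] [ 0.44 -0.16  0.52]
[([0.587, -0.058, 0.058], 0.76)]
[([0.598, -0.068, 0.058], 0.41)]
[([0.588, -0.065, 0.053], 0.64)]
```

View pics/w2.png

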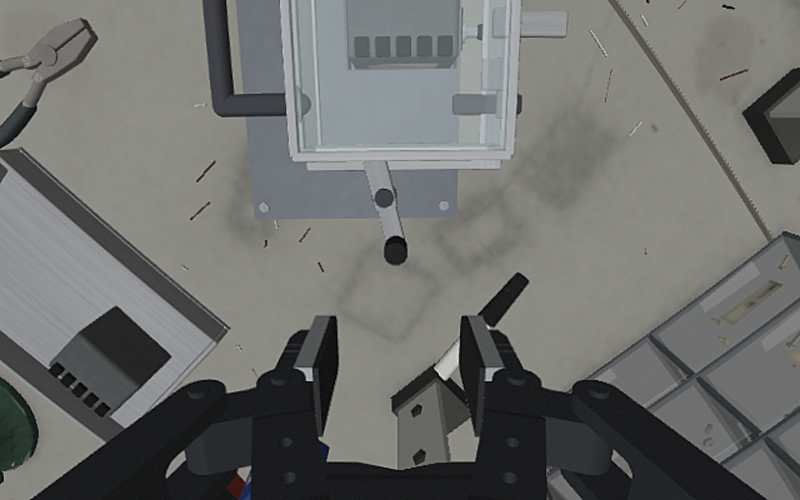

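The close wrist view is aligned with the fixture. The knob top is at (396,254) and the latch pivot at (384,198), so the latch sits at about +0.2 rad. I'll compute the knob position.

Run:
```python
from h import *
import pickle
g=pickle.load(open('g2.pkl','rb'));p=np.load('fix.npy')
k=onz(g,[(396/1.25,255/1.25)],.081)[0]; print(k, onz(g,[(396/1.25,242/1.25)],.081)[0])
v=onz(g,[(384/1.25,198/1.25)],.062)[0]; c,s=np.cos(p[2]),np.sin(p[2])
loc=lambda q:(np.array([[c,s],[-s,c]])@(q[:2]-p[:2])).round(4)
print('fixture frame knob',loc(k),'pivot',loc(v))
# plinth corners right
for q in [(253,218),(459,217)]: print(loc(onz(g,[np.array(q)/1.25],.045)[0]))
```

```text
[ 0.60798895 -0.07077933  0.081     ] [ 0.60223061 -0.06551436  0.081     ]
fixture frame knob [ 0.026  -0.1298] pivot [ 0.0191 -0.0995]
[-0.0674 -0.1141]
[ 0.067  -0.1153]
```

{"op": "step_arm", "data": {
  "deltas": [
    [0,[0,-0.2,-2.5],[0,0,0]],
    [0,[0,0,-2.5],[0,0,0]],
    [0,[0,0,-2.5],[0,0,0]],
    [0,[0,0,-2.5],[0,0,0]],
    [0,[0,0,-2.5],[0,0,0]]
  ]
}}

```text
t: 5.15
eef_pos: [0.6078, -0.0699, 0.0621]
eef_rot: [0.358, 0.934, 0.0, 0.001]
contact_force: [1.8, 0.7, 0.1]
gripper_width: 0.0423
grip_force: 0.0
```

{"op": "step_arm", "data": {
  "deltas": [
    [-0.4,[0,0,0],[0,0,0]],
    [-1,[0,0,0],[0,0,0]],
    [-1,[0,0,0],[0,0,0]],
    [-1,[0,0,0],[0,0,0]],
    [-1,[0,0,0],[0,0,0]]
  ],
  "squeeze": 25
}}

```text
t: 5.65
eef_pos: [0.6081, -0.0704, 0.0628]
eef_rot: [0.359, 0.933, 0.0, 0.001]
contact_force: [-5.6, 3.4, 8.1]
gripper_width: 0.0129
grip_force: 27.5
```

{"op": "step_arm", "data": {
  "deltas": [
    [-1,[0.3,0.72,0.1],[0,0,0]],
    [-1,[0.1,0.8,0],[0,0,0]],
    [-1,[-0.1,0.77,0],[0,0,0]],
    [-1,[-0.3,0.74,0],[0,0,0]],
    [-1,[-0.5,0.62,0],[0,0,0]]
  ]
}}

```text
t: 6.15
eef_pos: [0.6033, -0.0352, 0.0634]
eef_rot: [0.359, 0.933, -0.001, 0.001]
contact_force: [-1.5, -13.5, -0.4]
gripper_width: 0.013
grip_force: 26.6
```

{"op": "step_arm", "data": {
  "deltas": [
    [-1,[-0.1,0.1,0],[0,0,0]],
    [-1,[0,0,0],[0,0,0]],
    [-0.4,[0,0,0],[0,0,0]],
    [-0.2,[0,0,0],[0,0,0]],
    [-0.2,[0,0,0],[0,0,0]]
  ]
}}

```text
t: 6.65
eef_pos: [0.6019, -0.033, 0.0627]
eef_rot: [0.359, 0.933, 0.0, 0.0]
contact_force: [0.6, -0.1, -1.2]
gripper_width: 0.0343
grip_force: 0.0
```

Run:
```python
from h import *
s=bot.observe();print(s['t'],np.round(s['eef_pos'],4),np.round(s['contact_force'],2))
g=grab('wrist')
cv2.imwrite('pics/w3.png',g['frame'][:,:,::-1])
```

```text
6.65 [ 0.6019 -0.033   0.0627] [ 0.58 -0.1  -1.24]
```

View pics/w3.png

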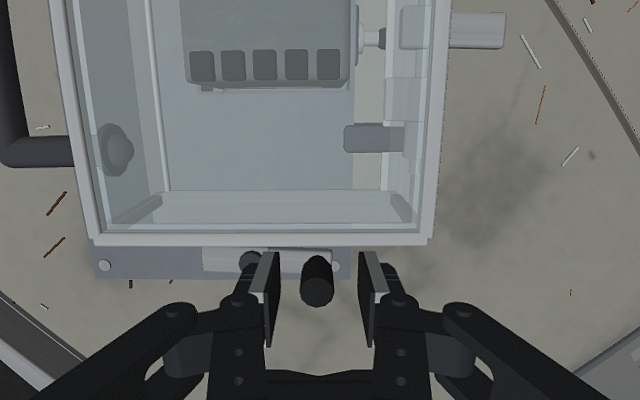

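The latch now lies parallel to the hood's side, with its nose (205..340,258) pointing forward and the knob at (317,280). That puts it at about 1.5 rad and clear. I'll rise and go to the handle.

{"op": "step_arm", "data": {
  "deltas": [
    [-0.2,[0,0,3],[0,0,0]],
    [-0.2,[0,0,4],[0,0,0]],
    [-0.2,[-3,-0.4,2],[0,0,0]],
    [-0.35,[-3,-0.4,0],[0,0,0]],
    [-0.35,[-3,-0.4,0],[0,0,0]]
  ]
}}

```text
t: 7.2
eef_pos: [0.5109, -0.045, 0.1529]
eef_rot: [0.359, 0.934, 0.0, 0.001]
contact_force: [-0.1, -0.2, 0.5]
gripper_width: 0.028
grip_force: 0.0
```

{"op": "step_arm", "data": {
  "deltas": [
    [-0.35,[-3,-0.4,0],[0,0,0]],
    [-0.35,[-3,-0.4,0],[0,0,0]],
    [-0.35,[0,0,-1],[0,0,0]],
    [-0.35,[0,0,0],[0,0,0]],
    [-0.35,[0,0,0],[0,0,0]]
  ]
}}

```text
t: 7.7
eef_pos: [0.4522, -0.053, 0.1423]
eef_rot: [0.359, 0.933, 0.0, -0.0]
contact_force: [0.1, -0.5, 0.7]
gripper_width: 0.0276
grip_force: 0.0
```

Run:
```python
from h import *
import pickle
s=bot.observe();print(s['t'],np.round(s['eef_pos'],4),np.round(s['contact_force'],2))
g=grab('wrist');side=grab('side');sc=grab('scene')
for c in('wrist','scene','side'):print([(np.round(x['position'],3).tolist(),round(x['confidence'],2)) for x in bot.find_in('handle',c)])
g2=pickle.load(open('g2.pkl','rb'));p=np.load('fix.npy');c,s_=np.cos(p[2]),np.sin(p[2])
loc=lambda q:(np.array([[c,s_],[-s_,c]])@(q[:2]-p[:2])).round(4)
print('bar in g2',loc(onz(g2,[(217/1.25,40/1.25)],.076)[0]))
a=cv2.resize(g['frame'][:,:,::-1],(480,300));b=side['frame'][140:290,220:380,::-1];b=cv2.resize(b,(320,300),interpolation=cv2.INTER_CUBIC)
cv2.imwrite('pics/w4.png',np.hstack([a,b]));pickle.dump((g,side,sc),open('g4.pkl','wb'))
```

```text
7.7 [ 0.4522 -0.053   0.1423] [ 0.09 -0.53  0.7 ]
[([0.493, 0.019, 0.094], 0.84), ([0.477, 0.021, 0.1], 0.15)]
[([0.483, 0.002, 0.095], 0.69), ([0.461, -0.317, 0.002], 0.45)]
[([0.514, -0.014, 0.087], 0.77)]
bar in g2 [-0.0674 -0.011 ]
```

View pics/w4.png

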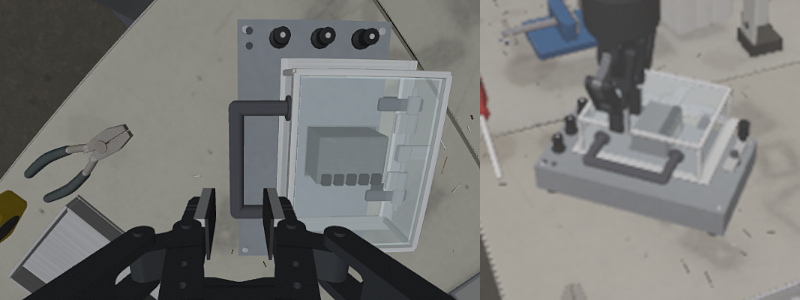

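The left half shows the grip bar at x≈237, from y 105 to 208, between the finger planes (208 and 268). The right half shows the gripper above the handle. I'll triangulate the bar.

Run:
```python
from h import *
import pickle
g,side,sc=pickle.load(open('g4.pkl','rb'));W=pickle.load(open('g1.pkl','rb'))['wrist'];p=np.load('fix.npy')
c,s_=np.cos(p[2]),np.sin(p[2])
loc=lambda q:(np.array([[c,s_],[-s_,c]])@(q[:2]-p[:2])).round(4)
m=(237*4/3,157*4/3)
t=tri([g,W],[m,(210+144/2.5,45+219/2.5)]);print('tri',t.round(4),loc(t)); q=onz(g,[m],.076)[0];print(q.round(4),loc(q))
print('pred px of (-66,0,76)',proj(g,[[p[0]-c*.066,p[1]-s_*.066,.076]])*.75)
# precise bar edges in wrist image along the row through mid
f=cv2.cvtColor(g['frame'],cv2.COLOR_RGB2GRAY)
print(f[205,295:345].tolist())
```

```text
tri [ 0.4504 -0.0549  0.0551] [-0.0668 -0.0015]
[ 0.4457 -0.0503  0.076 ] [-0.0665  0.0051]
pred px of (-66,0,76) [[237.66374438 162.87217048]]
[135, 134, 134, 135, 134, 134, 135, 134, 135, 142, 99, 61, 62, 67, 67, 66, 65, 64, 67, 66, 65, 66, 65, 63, 59, 57, 52, 46, 37, 21, 116, 116, 114, 113, 112, 114, 114, 111, 112, 112, 112, 112, 112, 112, 113, 111, 112, 113, 114, 112]
```

{"op": "step_arm", "data": {
  "deltas": [
    [-0.35,[-0.15,-0.15,-1.8],[0,0,0]],
    [-0.35,[0,0,-2],[0,0,0]],
    [-0.35,[0,0,-2],[0,0,0]],
    [-0.35,[0,0,-1.6],[0,0,0]],
    [-0.35,[0,0,-1.2],[0,0,0]]
  ]
}}

```text
t: 8.5
eef_pos: [0.45, -0.0544, 0.0552]
eef_rot: [0.359, 0.933, -0.0, -0.0]
contact_force: [0.9, -0.1, 1.0]
gripper_width: 0.0278
grip_force: 0.0
```

{"op": "step_arm", "data": {
  "deltas": [
    [-0.5,[0,0,0],[0,0,0]],
    [-0.8,[0,0,0],[0,0,0]],
    [-1,[0,0,0],[0,0,0]],
    [-1,[0,0,0],[0,0,0]],
    [-1,[0,0,0],[0,0,0]]
  ],
  "squeeze": 30
}}

```text
t: 9.0
eef_pos: [0.4504, -0.0543, 0.0567]
eef_rot: [0.359, 0.933, 0.0, 0.0]
contact_force: [1.6, 4.4, -3.9]
gripper_width: 0.0105
grip_force: 29.2
```

Run:
```python
from h import *
p=np.load('fix.npy');c,s_=np.cos(p[2]),np.sin(p[2])
s=bot.observe();print(s['t'],np.round(s['eef_pos'],4),np.round(s['contact_force'],2),np.round(s['wrist_torque'],2))
e=np.array(s['eef_pos']);fx=c*(e[0]-p[0])+s_*(e[1]-p[1]);print('fx',fx,'gz',e[2]+.0187)
# deltas: grip circle from current handle point about hinge (fx .094, z .048)
h0=np.array([-.160,.028]);
def off(th): # rotate: -x -> +z
    return np.array([h0[0]*np.cos(th)+h0[1]*np.sin(th), -h0[0]*np.sin(th)+h0[1]*np.cos(th)])
prev=off(0)
for th in np.arange(.1,2.05,.1):
    o=off(th);d=(o-prev)*100;prev=o
    print(round(th,2),np.round([d[0]*c,d[0]*s_,d[1]],2),'cum',np.round((o-h0)*1000,1))
```

```text
9.0 [ 0.4504 -0.0543  0.0567] [ 1.62  4.35 -3.92] [ 0.77 -0.3   0.01]
fx -0.06638833426126695 gz 0.07535228153130996
0.1 [0.24 0.27 1.58] cum [ 3.6 15.8]
0.2 [0.34 0.39 1.54] cum [ 8.8 31.2]
0.3 [0.44 0.5  1.48] cum [15.4 46. ]
0.4 [0.54 0.61 1.41] cum [23.5 60.1]
0.5 [0.63 0.71 1.32] cum [33.  73.3]
0.6 [0.71 0.8  1.22] cum [43.8 85.5]
0.7 [0.79 0.89 1.1 ] cum [55.7 96.5]
0.8 [0.86 0.97 0.98] cum [ 68.6 106.3]
0.9 [0.92 1.04 0.85] cum [ 82.5 114.7]
1.0 [0.97 1.09 0.7 ] cum [ 97.1 121.8]
1.1 [1.01 1.14 0.55] cum [112.4 127.3]
1.2 [1.05 1.18 0.4 ] cum [128.1 131.3]
1.3 [1.07 1.2  0.24] cum [144.2 133.7]
1.4 [1.08 1.21 0.08] cum [160.4 134.4]
1.5 [ 1.08  1.21 -0.09] cum [176.6 133.6]
1.6 [ 1.07  1.2  -0.25] cum [192.7 131.1]
1.7 [ 1.04  1.17 -0.41] cum [208.4 127.1]
1.8 [ 1.01  1.14 -0.56] cum [223.6 121.5]
1.9 [ 0.97  1.09 -0.71] cum [238.2 114.4]
2.0 [ 0.92  1.03 -0.85] cum [252.  105.8]
```

{"op": "step_arm", "data": {
  "deltas": [
    [-1,[0.1,0.11,0.79],[0,0,0]],
    [-1,[0.14,0.16,0.79],[0,0,0]],
    [-1,[0.16,0.19,0.77],[0,0,0]],
    [-1,[0.18,0.2,0.77],[0,0,0]],
    [-1,[0.44,0.5,1.48],[0,0,0]]
  ]
}}

```text
t: 9.5
eef_pos: [0.4601, -0.0433, 0.1025]
eef_rot: [0.359, 0.933, -0.001, -0.0]
contact_force: [4.3, 1.1, -4.7]
gripper_width: 0.0107
grip_force: 29.3
```

{"op": "step_arm", "data": {
  "deltas": [
    [-1,[0.27,0.3,0.71],[0,0,0]],
    [-1,[0.27,0.31,0.7],[0,0,0]],
    [-1,[0.31,0.35,0.66],[0,0,0]],
    [-1,[0.32,0.36,0.66],[0,0,0]],
    [-1,[0,0,0],[0,0,0]]
  ]
}}

```text
t: 10.0
eef_pos: [0.4719, -0.0303, 0.1309]
eef_rot: [0.359, 0.933, -0.001, 0.0]
contact_force: [-11.3, -9.8, 8.4]
gripper_width: 0.0104
grip_force: 30.2
```

```bash
cat > th.py <<'E'
from h import *
p=np.load('fix.npy');c,s_=np.cos(p[2]),np.sin(p[2])
s=bot.observe();e=np.array(s['eef_pos']);fx=c*(e[0]-p[0])+s_*(e[1]-p[1]);z=e[2]+.0187
f=np.array(s['contact_force']);X,Z=fx-.094,z-.048
print('t',round(s['t'],2),'theta',round(np.arctan2(.028,-.160)-np.arctan2(Z,X),3),'r',round(np.hypot(X,Z),4),'F fx,fy,z',np.round([c*f[0]+s_*f[1],-s_*f[0]+c*f[1],f[2]],2),'grip',s['grip_force'],s['gripper_width'],'tq',np.round(s['wrist_torque'],2))
E
python3 th.py
```

```text
t 10.0 theta 0.497 r 0.1635 F fx,fy,z [-14.83   1.95   8.35] grip 30.167948305606842 0.01036136304597757 tq [-1.68  1.9   0.06]
```

{"op": "step_arm", "data": {
  "deltas": [
    [-1,[0.25,0.28,0.74],[0,0,0]],
    [-1,[0.35,0.4,0.61],[0,0,0]],
    [-1,[0.79,0.89,1.1],[0,0,0]],
    [-1,[0.86,0.97,0.98],[0,0,0]],
    [-1,[0,0,0],[0,0,0]]
  ]
}}

```text
t: 10.5
eef_pos: [0.4955, -0.0039, 0.1656]
eef_rot: [0.358, 0.934, -0.0, 0.001]
contact_force: [-8.1, -7.8, 12.7]
gripper_width: 0.0107
grip_force: 32.1
```

```bash
python3 th.py
```

```text
t 10.5 theta 0.8 r 0.1649 F fx,fy,z [-11.24   0.85  12.71] grip 32.13662624359131 0.010681150047786516 tq [-1.11  1.33  0.01]
```

{"op": "step_arm", "data": {
  "deltas": [
    [-1,[0.42,0.47,0.51],[0,0,0]],
    [-1,[0.46,0.52,0.45],[0,0,0]],
    [-1,[0.48,0.54,0.36],[0,0,0]],
    [-1,[0.5,0.55,0.34],[0,0,0]],
    [-1,[0,0,0],[0,0,0]]
  ]
}}

```text
t: 11.0
eef_pos: [0.5139, 0.0168, 0.1813]
eef_rot: [0.359, 0.934, -0.0, 0.001]
contact_force: [-1.0, -6.0, 9.2]
gripper_width: 0.0111
grip_force: 31.7
```

```bash
python3 th.py
```

```text
t 11.0 theta 0.993 r 0.1653 F fx,fy,z [-5.11 -3.27  9.24] grip 31.705054342746735 0.011078712276582865 tq [-1.05  0.5  -0.02]
```

{"op": "step_arm", "data": {
  "deltas": [
    [-1,[0.5,0.57,0.3],[0,0,0]],
    [-1,[0.51,0.58,0.27],[0,0,0]],
    [-1,[0.53,0.59,0.22],[0,0,0]],
    [-1,[0.53,0.6,0.2],[0,0,0]],
    [-1,[0,0,0],[0,0,0]]
  ]
}}

```text
t: 11.5
eef_pos: [0.5346, 0.0404, 0.1907]
eef_rot: [0.358, 0.934, 0.0, 0.0]
contact_force: [0.9, -6.2, 6.3]
gripper_width: 0.0108
grip_force: 31.9
```

```bash
python3 th.py
```

```text
t 11.5 theta 1.192 r 0.1649 F fx,fy,z [-4.01 -4.82  6.34] grip 31.85565412044525 0.010772210904265838 tq [-0.96 -0.14  0.09]
```

{"op": "step_arm", "data": {
  "deltas": [
    [-1,[0.53,0.6,0.17],[0,0,0]],
    [-1,[0.53,0.6,0.14],[0,0,0]],
    [-1,[0.54,0.61,0.1],[0,0,0]],
    [-1,[0.54,0.61,0.06],[0,0,0]],
    [-1,[0,0,0],[0,0,0]]
  ]
}}

```text
t: 12.0
eef_pos: [0.5559, 0.0645, 0.195]
eef_rot: [0.358, 0.934, 0.0, 0.0]
contact_force: [3.5, -4.7, 2.7]
gripper_width: 0.0105
grip_force: 30.9
```

```bash
python3 th.py
```

```text
t 12.0 theta 1.389 r 0.1657 F fx,fy,z [-1.2  -5.74  2.72] grip 30.942360162734985 0.010491114227718304 tq [-0.8  -0.54  0.07]
```

{"op": "step_arm", "data": {
  "deltas": [
    [-1,[0.45,0.5,0.03],[0,0,0]],
    [-1,[0.45,0.5,0],[0,0,0]],
    [-1,[0.45,0.5,-0.03],[0,0,0]],
    [-1,[0.4,0.45,-0.05],[0,0,0]],
    [-1,[0,0,0],[0,0,0]]
  ]
}}

```text
t: 12.5
eef_pos: [0.5732, 0.0839, 0.194]
eef_rot: [0.359, 0.934, -0.0, -0.0]
contact_force: [4.0, -4.6, -0.5]
gripper_width: 0.0107
grip_force: 30.0
```

```bash
python3 th.py
python3 - <<'E'
from h import *
import time
for i in range(3):
    s=bot.observe(); print(np.round(s['contact_force'],2)); grab('side')
g=grab('side');w=grab('scene')
a=cv2.resize(g['frame'][60:260,230:450,::-1],(400,364));b=cv2.resize(w['frame'][90:290,230:450,::-1],(400,364))
cv2.imwrite('pics/s5.png',np.hstack([a,b]))
E
```

```text
t 12.5 theta 1.545 r 0.1665 F fx,fy,z [-0.77 -6.01 -0.54] grip 30.012449026107788 0.010724371563572912 tq [-0.84 -0.61  0.16]
[ 3.98 -4.56 -0.54]
[ 5.06 -4.12 -1.41]
[ 5.1  -4.39 -0.88]
```

View pics/s5.png

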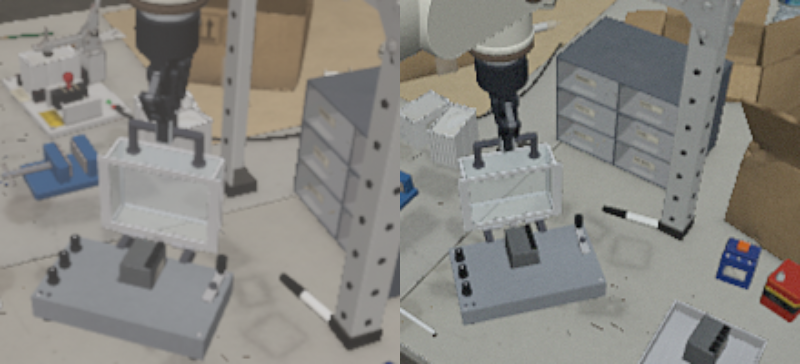

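The hood stands upright, held at its handle (side view handle at (165,135); scene view at (507,150)). I'll loosen the grip to a few millimetres of play, with the bar leaning on the leading finger, so the stop can be met without force.

{"op": "step_arm", "data": {
  "deltas": [
    [-0.72,[0,0,0],[0,0,0]],
    [-0.68,[-0.05,-0.06,0],[0,0,0]],
    [-0.64,[-0.05,-0.06,0],[0,0,0]],
    [-0.6,[-0.05,-0.06,0],[0,0,0]],
    [-0.6,[-0.05,-0.06,0],[0,0,0]]
  ]
}}

```text
t: 13.25
eef_pos: [0.5706, 0.0813, 0.1946]
eef_rot: [0.359, 0.933, 0.0, -0.0]
contact_force: [0.6, 0.3, 0.5]
gripper_width: 0.0175
grip_force: 0.5
```

```bash
python3 th.py
python3 - <<'E'
from h import *
f=[]
for i in range(6):
    f.append(bot.observe()['contact_force']); grab('side')
f=np.array(f);p=np.load('fix.npy');c,s=np.cos(p[2]),np.sin(p[2])
print(np.round(np.c_[c*f[:,0]+s*f[:,1],-s*f[:,0]+c*f[:,1],f[:,2]],2).tolist())
E
```

```text
t 13.25 theta 1.523 r 0.1666 F fx,fy,z [ 0.56 -0.24  0.53] grip 0.48389118164777756 0.017479178660029272 tq [ 0.2  -0.07  0.  ]
[[0.56, -0.24, 0.53], [0.45, 1.04, 0.09], [0.01, 0.21, -0.55], [0.72, 0.94, 0.13], [2.43, 0.82, -1.04], [1.0, 1.41, 0.32]]
```

{"op": "step_arm", "data": {
  "deltas": [
    [-0.6,[0.1,0.12,-0.02],[0,0,0]],
    [-0.6,[0.1,0.12,-0.02],[0,0,0]],
    [-0.6,[0.1,0.12,-0.02],[0,0,0]],
    [-0.6,[0.1,0.12,-0.03],[0,0,0]],
    [-0.6,[0.1,0.12,-0.03],[0,0,0]]
  ]
}}

```text
t: 14.05
eef_pos: [0.5759, 0.0873, 0.1933]
eef_rot: [0.359, 0.933, -0.0, -0.0]
contact_force: [0.2, 1.7, -0.4]
gripper_width: 0.0171
grip_force: 0.3
```

```bash
cat > rd.py <<'E'
from h import *
f=[];q=[]
for i in range(5):
    o=bot.observe();f.append(o['contact_force']);q.append(o['grip_force']); grab('side') if i<4 else 0
f=np.array(f);p=np.load('fix.npy');c,s=np.cos(p[2]),np.sin(p[2])
m=np.c_[c*f[:,0]+s*f[:,1],-s*f[:,0]+c*f[:,1],f[:,2]]
print('F',np.round(m.mean(0),2),'grips',np.round(q,2))
r=bot.find_in('handle','side');print([np.round(x['position'],3).tolist()+[round(x['confidence'],2)] for x in r[:1]])
E
python3 th.py; python3 rd.py
```

```text
t 14.05 theta 1.572 r 0.1666 F fx,fy,z [ 1.36  1.   -0.44] grip 0.28103926219046116 0.017065586186934073 tq [ 0.03 -0.04 -0.01]
F [ 1.21 -0.4   0.13] grips [0.28 0.55 0.49 0.47 0.46]
[]
```

{"op": "step_arm", "data": {
  "deltas": [
    [-0.6,[0.07,0.08,-0.02],[0,0,0]],
    [-0.6,[0.07,0.08,-0.02],[0,0,0]],
    [-0.6,[0.07,0.08,-0.03],[0,0,0]],
    [-0.6,[0.07,0.08,-0.02],[0,0,0]],
    [-0.6,[0.07,0.08,-0.03],[0,0,0]]
  ]
}}

```text
t: 14.8
eef_pos: [0.5793, 0.0913, 0.1922]
eef_rot: [0.359, 0.933, -0.0, -0.0]
contact_force: [0.6, 1.4, -0.2]
gripper_width: 0.0172
grip_force: 0.3
```

```bash
python3 th.py; python3 rd.py
```

```text
t 14.8 theta 1.604 r 0.1664 F fx,fy,z [ 1.39  0.48 -0.18] grip 0.3319830447435379 0.01720359576778241 tq [ 0.05 -0.01  0.03]
F [ 0.82  0.06 -0.2 ] grips [0.33 0.54 0.52 0.51 0.51]
[[0.574, 0.094, 0.103, 0.8]]
```

{"op": "step_arm", "data": {
  "deltas": [
    [-0.6,[0.07,0.08,-0.03],[0,0,0]],
    [-0.6,[0.07,0.08,-0.03],[0,0,0]],
    [-0.6,[0.07,0.08,-0.03],[0,0,0]],
    [-0.6,[0.07,0.08,-0.03],[0,0,0]],
    [-0.6,[0.07,0.08,-0.03],[0,0,0]]
  ]
}}

```text
t: 15.55
eef_pos: [0.5828, 0.0953, 0.1906]
eef_rot: [0.359, 0.933, -0.0, 0.0]
contact_force: [1.4, -0.7, -0.9]
gripper_width: 0.0173
grip_force: 0.4
```

```bash
python3 th.py; python3 rd.py
```

```text
t 15.55 theta 1.637 r 0.1661 F fx,fy,z [ 0.45 -1.5  -0.94] grip 0.3521058987826109 0.01729315450051111 tq [ 0.03 -0.15  0.05]
F [ 1.12 -0.47 -0.13] grips [0.35 0.58 0.55 0.53 0.52]
[[0.574, 0.098, 0.105, 0.87]]
```

{"op": "step_arm", "data": {
  "deltas": [
    [-0.6,[0.07,0.08,-0.03],[0,0,0]],
    [-0.6,[0.07,0.08,-0.03],[0,0,0]],
    [-0.6,[0.07,0.08,-0.04],[0,0,0]],
    [-0.6,[0.07,0.08,-0.03],[0,0,0]],
    [-0.6,[0.07,0.08,-0.04],[0,0,0]]
  ]
}}

```text
t: 16.3
eef_pos: [0.5863, 0.0993, 0.1889]
eef_rot: [0.359, 0.933, -0.0, -0.0]
contact_force: [0.7, 0.1, -0.0]
gripper_width: 0.0173
grip_force: 0.4
```

```bash
python3 th.py; python3 rd.py
```

```text
t 16.3 theta 1.671 r 0.1658 F fx,fy,z [ 0.56 -0.43 -0.03] grip 0.44538301415741444 0.01733984485283454 tq [ 0.06 -0.13 -0.05]
F [ 1.   -0.58 -0.37] grips [0.45 0.68 0.62 0.6  0.6 ]
[[0.576, 0.102, 0.102, 0.68]]
```

{"op": "step_arm", "data": {
  "deltas": [
    [-0.6,[0.07,0.08,-0.03],[0,0,0]],
    [-0.6,[0.07,0.08,-0.04],[0,0,0]],
    [-0.6,[0.07,0.08,-0.04],[0,0,0]],
    [-0.6,[0.07,0.08,-0.04],[0,0,0]],
    [-0.6,[0.07,0.08,-0.04],[0,0,0]]
  ]
}}

```text
t: 17.05
eef_pos: [0.5897, 0.1033, 0.187]
eef_rot: [0.359, 0.933, -0.0, -0.0]
contact_force: [-0.5, 0.3, 0.2]
gripper_width: 0.0172
grip_force: 0.0
```

```bash
python3 th.py; python3 rd.py
```

```text
t 17.05 theta 1.705 r 0.1654 F fx,fy,z [-0.11  0.55  0.19] grip 0.0 0.01722690809466326 tq [ 0.03  0.04 -0.02]
F [-0.05  0.23  0.09] grips [0. 0. 0. 0. 0.]
[[0.579, 0.099, 0.104, 0.87]]
```

The finger force has dropped to zero, so the hood has met its stop at about 1.7 rad. I'll open the fingers and withdraw straight up, then turn towards the module.

{"op": "step_arm", "data": {
  "deltas": [
    [-0.3,[0,0,0],[0,0,0]],
    [0.0,[0,0,0],[0,0,0]],
    [0.0,[0,0,0],[0,0,0]],
    [0.0,[0,0,1],[0,0,0]],
    [0.0,[0,0,2],[0,0,0]]
  ]
}}

```text
t: 17.8
eef_pos: [0.5892, 0.1032, 0.2168]
eef_rot: [0.359, 0.933, -0.0, -0.001]
contact_force: [0.1, -0.5, -0.1]
gripper_width: 0.0429
grip_force: 0.0
```

{"op": "step_arm", "data": {
  "deltas": [
    [0.0,[0,0,3],[0,0,0]],
    [0.0,[0,0,3.5],[0,0,0]],
    [0.3,[-1,-1,1.5],[0,0,0.14]],
    [0.6,[-2,-2,0],[0,0,0.14]],
    [0.9,[-2,-2,0],[0,0,0.14]]
  ]
}}

```text
t: 18.3
eef_pos: [0.5393, 0.0529, 0.2981]
eef_rot: [0.153, 0.988, 0.0, 0.001]
contact_force: [-0.5, -0.1, -0.4]
gripper_width: 0.08
grip_force: 0.0
```

{"op": "step_arm", "data": {
  "deltas": [
    [0.9,[-2,-2,0],[0,0,0.14]],
    [0.9,[-2,-2,0],[0,0,0.14]],
    [0.9,[-1.5,-1.5,0],[0,0,0.14]],
    [0.9,[0,0,0],[0,0,0.14]],
    [0.9,[0,0,0],[0,0,0.14]]
  ]
}}

```text
t: 18.8
eef_pos: [0.4844, -0.0023, 0.2983]
eef_rot: [-0.194, 0.981, -0.0, 0.001]
contact_force: [-0.1, -0.0, 0.1]
gripper_width: 0.0812
grip_force: 0.0
```

{"op": "step_arm", "data": {
  "deltas": [
    [0.9,[0,0,0],[0,0,0.14]],
    [0.9,[0,0,0],[0,0,0.14]],
    [0.9,[0,0,-1],[0,0,0.14]],
    [0.9,[0,0,-1],[0,0,0.03]],
    [0.9,[0,0,0],[0,0,0]]
  ]
}}

```text
t: 19.3
eef_pos: [0.4844, -0.0018, 0.2768]
eef_rot: [-0.406, 0.914, 0.0, -0.0]
contact_force: [0.6, -0.2, 0.2]
gripper_width: 0.0811
grip_force: 0.0
```

Run:
```python
from h import *
import pickle
s=bot.observe();print(s['t'],np.round(s['eef_pos'],4),np.round(s['eef_rot'],3),np.round(s['qpos'],2),np.round(s['contact_force'],2))
gs={c:grab(c) for c in('wrist','scene','side')};pickle.dump(gs,open('g6.pkl','wb'))
for l in('module','tested_module','tray','hood'):
  for c in('wrist','scene','side'):print(l,c,[(np.round(x['position'],3).tolist(),round(x['confidence'],2)) for x in bot.find_in(l,c)[:2]])
a=cv2.resize(gs['wrist']['frame'][:,:,::-1],(800,500),interpolation=cv2.INTER_CUBIC)
cv2.imwrite('pics/w6.png',a)
```

```text
19.3 [ 0.4844 -0.0018  0.2768] [-0.406  0.914  0.    -0.   ] [-0.16 -0.05  1.56 -0.    1.64 -2.57] [ 0.59 -0.25  0.25]
module wrist [([0.511, 0.015, 0.076], 0.97), ([0.554, -0.285, 0.035], 0.34)]
module scene [([0.509, 0.01, 0.071], 0.59)]
module side [([0.506, 0.007, 0.07], 0.92)]
tested_module wrist [([0.554, -0.283, 0.034], 0.62)]
tested_module scene [([0.522, -0.305, 0.054], 0.9)]
tested_module side [([0.524, -0.321, 0.048], 0.7)]
tray wrist [([0.551, -0.255, 0.0], 0.87)]
tray scene [([0.463, -0.315, 0.003], 0.78), ([0.65, 0.288, 0.064], 0.28)]
tray side [([0.463, -0.315, 0.007], 0.86)]
hood wrist [([0.583, 0.092, 0.106], 0.83), ([0.586, -0.046, 0.057], 0.63)]
hood scene [([0.587, 0.089, 0.099], 0.76), ([0.51, 0.013, 0.071], 0.16)]
hood side [([0.576, 0.1, 0.101], 0.86)]
```

View pics/w6.png

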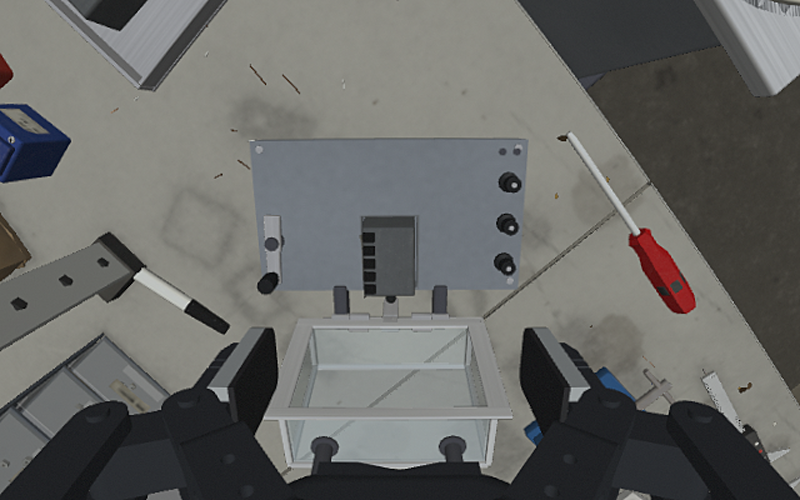

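The module stands in the nest at (362..417, 217..296) with its terminals on the left. The hood rests open at the bottom of the picture, the latch lies parallel with its knob at (268,283), and the posts are untouched. I'll get its edges numerically.

Run:
```python
from h import *
import pickle
gs=pickle.load(open('g6.pkl','rb'));W=gs['wrist'];p=np.load('fix.npy');c,s=np.cos(p[2]),np.sin(p[2])
f=cv2.cvtColor(W['frame'],cv2.COLOR_RGB2GRAY)
for v in(182,200,212,225,232): print(v,f[v,284:340].tolist())
print('col',f[165:245,315].tolist())
loc=lambda q:np.r_[np.array([[c,s],[-s,c]])@(q[:2]-p[:2]),q[2]].round(4)
for q in [(362,228),(417,228),(365,296),(413,296)]: print(q,loc(onz(W,[np.array(q)/1.25],.077)[0]))
for q in [(251,140),(528,140)]: print('plinth',q,loc(onz(W,[np.array(q)/1.25],.045)[0]))
ang=lambda a:(a[0],a[1])
k=loc(onz(W,[np.array((267,285))/1.25],.081)[0]);print('knob',k,'latch',np.arctan2(k[0]-.02,-(k[1]+.1)))
```

```text
182 [117, 118, 119, 119, 107, 75, 64, 71, 72, 72, 73, 73, 75, 76, 74, 75, 72, 74, 76, 74, 76, 76, 75, 74, 75, 76, 75, 73, 75, 74, 75, 77, 75, 75, 76, 76, 76, 76, 76, 76, 76, 74, 75, 75, 77, 75, 70, 53, 121, 75, 94, 112, 117, 116, 115, 115]
200 [120, 120, 119, 120, 121, 103, 43, 22, 26, 28, 26, 24, 24, 27, 24, 12, 86, 84, 81, 80, 81, 82, 83, 84, 83, 84, 84, 86, 85, 82, 83, 80, 78, 81, 78, 79, 79, 80, 78, 80, 79, 79, 79, 80, 82, 80, 76, 50, 124, 75, 96, 117, 117, 117, 117, 118]
212 [118, 118, 118, 118, 121, 117, 58, 21, 22, 25, 29, 24, 28, 28, 25, 19, 64, 87, 86, 86, 84, 84, 84, 82, 81, 81, 82, 86, 82, 80, 80, 80, 81, 82, 81, 81, 80, 81, 82, 81, 80, 79, 81, 81, 83, 80, 74, 62, 116, 88, 98, 116, 118, 117, 117, 116]
225 [117, 117, 116, 117, 117, 119, 95, 51, 47, 50, 53, 51, 55, 53, 52, 60, 67, 83, 82, 82, 81, 84, 84, 82, 82, 82, 81, 82, 82, 81, 80, 81, 80, 79, 81, 81, 79, 81, 79, 80, 80, 80, 84, 82, 81, 78, 73, 58, 80, 83, 100, 115, 115, 115, 114, 113]
232 [131, 131, 131, 130, 130, 134, 145, 64, 16, 23, 22, 27, 26, 26, 24, 23, 28, 83, 85, 83, 82, 80, 81, 81, 82, 82, 82, 85, 83, 82, 79, 82, 81, 82, 79, 79, 82, 82, 79, 79, 78, 79, 80, 81, 81, 77, 76, 66, 134, 137, 133, 131, 130, 130, 130, 131]
col [117, 117, 119, 118, 119, 121, 118, 98, 65, 55, 59, 60, 61, 59, 60, 59, 61, 77, 83, 80, 80, 80, 79, 80, 80, 80, 82, 81, 79, 80, 80, 79, 81, 79, 81, 80, 80, 80, 80, 80, 80, 80, 79, 79, 79, 81, 78, 80, 81, 81, 82, 82, 82, 82, 81, 80, 80, 81, 83, 80, 81, 79, 81, 82, 82, 82, 81, 82, 81, 82, 78, 54, 18, 28, 21, 22, 67, 127, 126, 123]
(362, 228) [ 0.0012 -0.0207  0.077 ]
(417, 228) [0.0016 0.0227 0.077 ]
(365, 296) [ 0.0588 -0.02    0.077 ]
(413, 296) [0.0591 0.0197 0.077 ]
plinth (251, 140) [-0.0668 -0.1131  0.045 ]
plinth (528, 140) [-0.0649  0.1154  0.045 ]
knob [ 0.0472 -0.0995  0.081 ] latch 1.5891766096232918
```

Run:
```python
from h import *
import pickle
gs=pickle.load(open('g6.pkl','rb'));W=gs['wrist'];p=np.load('fix.npy');c,s=np.cos(p[2]),np.sin(p[2])
loc=lambda q:np.r_[np.array([[c,s],[-s,c]])@(q[:2]-p[:2]),q[2]].round(4)
print('front base',loc(onz(W,[(315,172.5)],.045)[0]))
for z in(.055,.065,.077):
    print(z,[loc(onz(W,[q],z)[0])[:2].tolist() for q in[(289,181.7),(331.3,181.7),(290,235.5),(331.3,235.5)]])
# two-view check: module top in side & scene crops: project the model box
for n in('side','scene'):
    f=cv2.cvtColor(gs[n]['frame'],cv2.COLOR_RGB2GRAY)
    def P(x,y,z):return proj(gs[n],[[p[0]+c*x-s*y,p[1]+s*x+c*y,z]])[0].round(1).tolist()
    print(n,'base',[P(x,y,.045) for x,y in((-.002,-.022),(-.002,.022),(.06,-.022),(.06,.022))],'top',[P(x,y,.077) for x,y in((0,-.022),(0,.022),(.06,-.022),(.06,.022))])
    m=(f<100).astype(np.uint8);k,l,st,ce=cv2.connectedComponentsWithStats(m)
    q=np.int32(P(.03,0,.07));i=l[q[1],q[0]];print('blob at',q,st[i].tolist(),'gray',f[q[1],q[0]])
```

```text
front base [-0.0021  0.0041  0.045 ]
0.055 [[0.0055, -0.0232], [0.0059, 0.0212], [0.066, -0.024], [0.0664, 0.0214]]
0.065 [[0.0032, -0.0223], [0.0036, 0.0209], [0.0621, -0.0231], [0.0624, 0.021]]
0.077 [[0.0005, -0.0213], [0.0008, 0.0205], [0.0574, -0.022], [0.0577, 0.0206]]
side base [[310.8, 218.4], [293.3, 214.1], [319.7, 202.2], [302.8, 198.3]] top [[311.0, 207.5], [293.2, 203.3], [319.8, 192.0], [302.5, 188.1]]
blob at [306 199] [0, 0, 640, 400, 187355] gray 109
scene base [[306.3, 234.7], [291.6, 237.7], [301.4, 219.4], [287.2, 222.1]] top [[306.0, 227.0], [290.9, 230.0], [301.1, 212.2], [286.6, 214.9]]
blob at [296 222] [288, 213, 19, 25, 352] gray 91
```

{"op": "step_arm", "data": {
  "deltas": [
    [0.7,[0.51,0.31,-3],[0,0,0]],
    [0.7,[0.51,0.31,-3],[0,0,0]],
    [0.7,[0.51,0.31,-3],[0,0,0]],
    [0.7,[0.51,0.31,-3],[0,0,0]],
    [0.7,[0.51,0.31,-2.5],[0,0,0]]
  ]
}}

```text
t: 20.55
eef_pos: [0.5101, 0.0139, 0.1305]
eef_rot: [-0.406, 0.914, 0.0, -0.0]
contact_force: [1.3, -0.4, -0.9]
gripper_width: 0.0727
grip_force: 0.0
```

{"op": "step_arm", "data": {
  "deltas": [
    [0.7,[0,0,-2],[0,0,0]],
    [0.7,[0,0,-2],[0,0,0]],
    [0.7,[0,0,-2],[0,0,0]],
    [0.7,[0,0,-1.3],[0,0,0]],
    [0.7,[0,0,-0.8],[0,0,0]]
  ]
}}

```text
t: 21.05
eef_pos: [0.51, 0.0137, 0.0502]
eef_rot: [-0.406, 0.914, 0.0, -0.0]
contact_force: [0.1, -0.6, -0.2]
gripper_width: 0.0724
grip_force: 0.0
```

{"op": "step_arm", "data": {
  "deltas": [
    [0.4,[0,0,0],[0,0,0]],
    [0.2,[0,0,0],[0,0,0]],
    [0.1,[0,0,0],[0,0,0]],
    [0.0,[0,0,0],[0,0,0]],
    [-0.1,[0,0,0],[0,0,0]]
  ],
  "squeeze": 25
}}

```text
t: 21.55
eef_pos: [0.5107, 0.0137, 0.052]
eef_rot: [-0.406, 0.914, -0.0, 0.001]
contact_force: [-1.2, 1.2, 6.6]
gripper_width: 0.0446
grip_force: 26.0
```

```bash
python3 th.py; python3 rd.py
```

```text
t 21.55 theta 0.143 r 0.0731 F fx,fy,z [0.12 1.72 6.55] grip 26.032530069351196 0.04461128156071673 tq [0.16 0.38 0.04]
F [-0.27  1.97  6.2 ] grips [26.03 26.02 26.02 26.02 26.02]
[]
```

{"op": "step_arm", "data": {
  "deltas": [
    [0,[0,0,0.3],[0,0,0]],
    [0,[0,0,0.6],[0,0,0]],
    [0,[0,0,0.8],[0,0,0]],
    [0,[0,0,0.8],[0,0,0]],
    [0,[0,0,1],[0,0,0]]
  ],
  "squeeze": 40
}}

```text
t: 22.3
eef_pos: [0.5102, 0.0137, 0.0869]
eef_rot: [-0.406, 0.914, -0.0, 0.0]
contact_force: [-0.3, -1.1, -1.5]
gripper_width: 0.0441
grip_force: 41.8
```

{"op": "step_arm", "data": {
  "deltas": [
    [0,[0,0,1.5],[0,0,0]],
    [0,[0,0,2],[0,0,0]],
    [0,[0,0,2.5],[0,0,0]],
    [0,[0,0,2.5],[0,0,0]],
    [0,[0,0,1],[0,0,0]]
  ]
}}

```text
t: 22.8
eef_pos: [0.5109, 0.0136, 0.184]
eef_rot: [-0.406, 0.914, -0.001, 0.001]
contact_force: [-0.1, 0.2, -2.8]
gripper_width: 0.0443
grip_force: 41.9
```

```bash
python3 rd.py
python3 - <<'E'
from h import *
import pickle
gs=pickle.load(open('g1.pkl','rb'));W=gs['wrist']
f=cv2.cvtColor(W['frame'],cv2.COLOR_RGB2GRAY)
s=bot.observe();print(s['t'],np.round(s['eef_pos'],4),s['gripper_width'])
# outer rim corners of tray (640px), from w1 view
q=np.array([(4,103),(150,84),(189,288),(55,296)])/1.25
c=onz(W,q,.028); print(c.round(4).tolist(),'ctr',c.mean(0))
for a,b in((0,1),(1,2),(2,3),(3,0)):
    d=c[b]-c[a];print(round(np.linalg.norm(d),4),np.degrees(np.arctan2(d[1],d[0])).round(1))
gs=[grab('side'),grab('scene')]
for n in('side','scene'):
    for l in('tray','tested_module'):print(n,l,[(np.round(x['position'],3).tolist(),round(x['confidence'],2)) for x in bot.find_in(l,n)[:1]])
E
```

```text
F [ 0.18 -0.11 -2.  ] grips [41.95 41.93 41.94 41.94 41.94]
[[0.598, 0.079, 0.086, 0.97]]
23.05 [0.5098 0.0138 0.1798] 0.04399396140857479
[[0.383, -0.3849, 0.028], [0.3734, -0.2295, 0.028], [0.5767, -0.2191, 0.028], [0.5858, -0.3739, 0.028]] ctr [ 0.47970044 -0.30186444  0.028     ]
0.1557 93.6
0.2036 2.9
0.1551 -86.6
0.203 -176.9
side tray [([0.459, -0.316, 0.008], 0.69)]
side tested_module [([0.524, -0.321, 0.049], 0.58)]
scene tray [([0.462, -0.315, 0.002], 0.95)]
scene tested_module [([0.52, -0.303, 0.052], 0.97)]
```

{"op": "step_arm", "data": {
  "deltas": [
    [0,[-0.9,-3.2,0],[0,0,-0.079]],
    [0,[-0.9,-3.2,0],[0,0,-0.079]],
    [0,[-0.9,-3.2,0],[0,0,-0.079]],
    [0,[-0.9,-3.2,0],[0,0,-0.079]],
    [0,[-0.9,-3.2,0],[0,0,-0.079]]
  ]
}}

```text
t: 23.85
eef_pos: [0.4647, -0.1475, 0.181]
eef_rot: [-0.217, 0.976, -0.0, 0.0]
contact_force: [1.4, -0.1, -1.4]
gripper_width: 0.0445
grip_force: 41.9
```

{"op": "step_arm", "data": {
  "deltas": [
    [0,[-0.9,-3.2,0],[0,0,-0.079]],
    [0,[-0.9,-3.2,0],[0,0,-0.079]],
    [0,[-0.9,-3.2,0],[0,0,-0.079]],
    [0,[-0.9,-3.2,0],[0,0,-0.079]],
    [0,[-0.9,-3.2,0],[0,0,-0.079]]
  ]
}}

```text
t: 24.35
eef_pos: [0.4197, -0.3076, 0.181]
eef_rot: [-0.021, 1.0, -0.0, -0.0]
contact_force: [0.2, -0.4, -1.6]
gripper_width: 0.044
grip_force: 41.9
```

Run:
```python
from h import *
import pickle
s=bot.observe();print(s['t'],np.round(s['eef_pos'],4),np.round(s['eef_rot'],3),np.round(s['qpos'],2))
gs={c:grab(c) for c in('wrist','side','scene')};pickle.dump(gs,open('g7.pkl','wb'))
for n in gs:
    for l in('tray','tested_module'):print(n,l,[(np.round(x['position'],3).tolist(),round(x['confidence'],2)) for x in bot.find_in(l,n)[:2]])
from scipy.optimize import least_squares
W1=pickle.load(open('g1.pkl','rb'))['wrist']
M=np.array([(-.105,-.075,.028),(-.105,.075,.028),(.105,.075,.028),(.105,-.075,.028)])
obs=[(W1,np.array([(4,103),(150,84),(189,288),(55,296)])/1.25),(gs['side'],np.array([(290,317),(322,381),(420,345),(388,285)])[[1,0,3,2]])]
def T(p):
    c,s=np.cos(p[2]),np.sin(p[2]);return np.c_[p[0]+c*M[:,0]-s*M[:,1],p[1]+s*M[:,0]+c*M[:,1],M[:,2]]
r=least_squares(lambda p:np.concatenate([(proj(g,T(p))-o).ravel() for g,o in obs]),[.478,-.303,.05],loss='soft_l1')
print(r.x,r.fun.reshape(-1,2).round(1).tolist())
w=gs['wrist']['frame'][:,:,::-1];sd=gs['side']['frame'][230:400,250:450,::-1]
cv2.imwrite('pics/w7.png',np.hstack([cv2.resize(w,(480,300)),cv2.resize(sd,(320,300))]))
```

```text
24.35 [ 0.4197 -0.3076  0.181 ] [-0.021  1.    -0.    -0.   ] [-0.78  0.06  1.64 -0.    1.44 -2.39]
wrist tray []
wrist tested_module [([0.573, -0.059, 0.054], 0.2)]
side tray [([0.457, -0.316, 0.008], 0.98)]
side tested_module [([0.523, -0.318, 0.049], 0.82), ([0.458, -0.321, 0.006], 0.23)]
scene tray [([0.446, -0.329, 0.004], 0.79), ([0.531, 0.088, 0.054], 0.56)]
scene tested_module [([0.508, -0.325, 0.033], 0.68)]
[ 0.48205108 -0.30588806  0.05248075] [[-1.2, -1.5], [-5.7, 0.2], [-4.0, 4.5], [-0.0, 3.5], [-3.2, -2.5], [-4.0, -4.5], [-8.4, -7.9], [0.9, -11.6]]
```

View pics/w7.png

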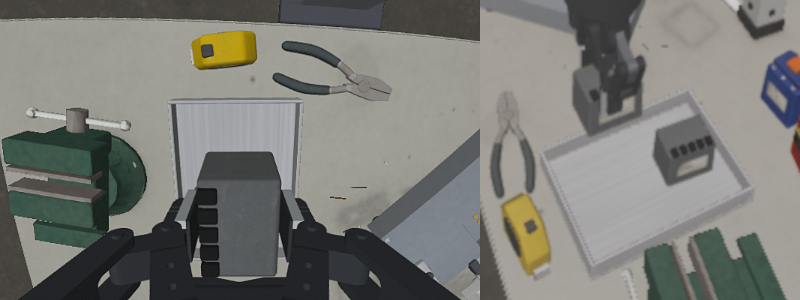

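The left half shows the module held upright over the tray's free half, with the tray's -x rim corners at (170,101) and (302,101). The right half shows the tray corners at (541,153), (590,270), (753,186) and (688,92), and the tested module at (683,150).

Run:
```python
from h import *
import pickle
from scipy.optimize import least_squares
gs=pickle.load(open('g7.pkl','rb'));W=gs['wrist'];W1=pickle.load(open('g1.pkl','rb'))['wrist']
e=onz(W,np.array([(170,101),(302,101)])*4/3,.028);print('end corners',e.round(4).tolist(),np.linalg.norm(e[1]-e[0]))
d=(e[1]-e[0]);d/=np.linalg.norm(d);n=np.array([d[1],-d[0],0]);print('yaw',np.arctan2(n[1],n[0]),'centre',e.mean(0)+n*.105,'slot',e.mean(0)+n*.052)
u=lambda p:(250+(p[0]-480)/1.6,230+p[1]/1.765)
c=onz(gs['side'],[u((541,153)),u((590,270)),u((753,186)),u((688,92))],.028);print('side',c.round(4).tolist(),c.mean(0))
```

```text
end corners [[0.3783, -0.3863, 0.028], [0.3721, -0.2412, 0.028]] 0.14526337299946018
yaw 0.04241554426204887 centre [ 0.48010272 -0.30927271  0.028     ] slot [ 0.42715039 -0.31152006  0.028     ]
side [[0.3738, -0.2472, 0.028], [0.378, -0.3938, 0.028], [0.5881, -0.3788, 0.028], [0.5775, -0.2378, 0.028]] [ 0.47935681 -0.31438723  0.028     ]
```

{"op": "step_arm", "data": {
  "deltas": [
    [0,[0,-0.25,-2.8],[0,0,0]],
    [0,[0,-0.25,-3.2],[0,0,0]],
    [0,[0,0,-3.2],[0,0,0]],
    [0,[0,0,-3],[0,0,0]],
    [0,[0,0,-1.6],[0,0,0]]
  ]
}}

```text
t: 25.3
eef_pos: [0.4198, -0.31, 0.0408]
eef_rot: [-0.024, 1.0, 0.001, -0.001]
contact_force: [0.0, -0.1, -1.6]
gripper_width: 0.0439
grip_force: 41.8
```

{"op": "step_arm", "data": {
  "deltas": [
    [0,[0,0,-0.3],[0,0,0]],
    [0,[0,0,-0.2],[0,0,0]],
    [0,[0,0,-0.15],[0,0,0]],
    [0,[0,0,-0.1],[0,0,0]],
    [0,[0,0,-0.05],[0,0,0]]
  ]
}}

```text
t: 25.8
eef_pos: [0.4205, -0.3115, 0.0357]
eef_rot: [-0.023, 1.0, -0.0, 0.0]
contact_force: [0.4, 0.6, -2.0]
gripper_width: 0.0436
grip_force: 41.8
```

{"op": "step_arm", "data": {
  "deltas": [
    [0,[0,0,-0.1],[0,0,0]],
    [0,[0,0,-0.1],[0,0,0]],
    [0,[0,0,-0.1],[0,0,0]],
    [0,[0,0,-0.05],[0,0,0]],
    [0,[0,0,0],[0,0,0]]
  ]
}}

```text
t: 26.3
eef_pos: [0.4202, -0.3113, 0.0315]
eef_rot: [-0.023, 1.0, 0.0, -0.0]
contact_force: [-0.2, 0.1, -1.9]
gripper_width: 0.0441
grip_force: 41.8
```

{"op": "step_arm", "data": {
  "deltas": [
    [0,[0,0,-0.05],[0,0,0]],
    [0,[0,0,-0.05],[0,0,0]],
    [0,[0,0,-0.05],[0,0,0]],
    [0,[0,0,0],[0,0,0]],
    [0,[0,0,0],[0,0,0]]
  ]
}}

```text
t: 26.8
eef_pos: [0.4203, -0.3113, 0.0311]
eef_rot: [-0.023, 1.0, -0.0, 0.0]
contact_force: [-5.9, 5.8, 17.7]
gripper_width: 0.044
grip_force: 44.1
```

The module is down on the tray floor. I'll ease off, let go and withdraw.

{"op": "step_arm", "data": {
  "deltas": [
    [0,[0,0,0.1],[0,0,0]],
    [0.15,[0,0,0],[0,0,0]],
    [0.35,[0,0,0],[0,0,0]],
    [0.5,[0,0,0],[0,0,0]],
    [0.5,[0,0,0],[0,0,0]]
  ]
}}

```text
t: 27.3
eef_pos: [0.4203, -0.3113, 0.031]
eef_rot: [-0.023, 1.0, -0.0, -0.0]
contact_force: [-0.1, -0.5, -0.4]
gripper_width: 0.0642
grip_force: 0.0
```

{"op": "step_arm", "data": {
  "deltas": [
    [0.5,[0,0,1],[0,0,0]],
    [0.5,[0,0,2],[0,0,0]],
    [0.5,[0,0,4],[0,0,0]],
    [0.5,[-1,0,4.5],[0,0,0]],
    [0.5,[-1.5,1,4],[0,0,0]]
  ]
}}

```text
t: 27.8
eef_pos: [0.3951, -0.3016, 0.1887]
eef_rot: [-0.023, 1.0, -0.0, 0.0]
contact_force: [-0.2, 0.1, -0.2]
gripper_width: 0.0638
grip_force: 0.0
```

Run:
```python
from h import *
import pickle
s=bot.observe();print(s['t'],np.round(s['eef_pos'],4),np.round(s['contact_force'],2),s['grip_force'])
gs={c:grab(c) for c in('wrist','side','scene')};pickle.dump(gs,open('g8.pkl','wb'))
for l in('module','tray','hood','latch_knob','contactor','drill_vice'):
    for n in gs:print(l,n,[(np.round(x['position'],3).tolist(),round(x['confidence'],2)) for x in bot.find_in(l,n)[:3]])
# predicted footprint of the placed module's top, projected in the wrist view vs dark pixels
f=cv2.cvtColor(gs['wrist']['frame'],cv2.COLOR_RGB2GRAY)
y=.042;c,si=np.cos(y),np.sin(y)
P=[(.4253+c*a-si*b,-.3113+si*a+c*b,z) for z in(.056,.004) for a,b in((-.031,-.022),(-.031,.022),(.031,.022),(.031,-.022))]
print(proj(gs['wrist'],P).round().tolist())
l,k=cv2.connectedComponentsWithStats(((f<95)&(f>15)).astype(np.uint8))[1:3]
q=proj(gs['wrist'],[(.425,-.311,.056)])[0].astype(int);print(q,f[q[1],q[0]],k[l[q[1],q[0]]].tolist())
```

```text
27.8 [ 0.3951 -0.3016  0.1887] [-0.22  0.05 -0.17] 0.0
module wrist [([0.417, -0.312, 0.055], 0.55)]
module side [([0.424, -0.327, 0.052], 0.95)]
module scene [([0.418, -0.315, 0.051], 0.84)]
tray wrist [([0.465, -0.301, 0.001], 0.58)]
tray side [([0.474, -0.329, 0.007], 0.73), ([0.522, -0.322, 0.048], 0.57)]
tray scene [([0.467, -0.331, 0.005], 0.87)]
hood wrist [([0.589, 0.037, 0.061], 0.76)]
hood side [([0.619, 0.028, 0.118], 0.9)]
hood scene [([0.506, 0.108, 0.058], 0.45)]
latch_knob wrist []
latch_knob side [([0.589, -0.05, 0.054], 0.5), ([0.615, 0.029, 0.113], 0.22)]
latch_knob scene [([0.414, -0.317, 0.052], 0.71)]
contactor wrist []
contactor side [([0.683, -0.291, 0.055], 0.66)]
contactor scene [([0.682, -0.3, 0.045], 0.54)]
drill_vice wrist [([0.591, 0.038, 0.059], 0.57)]
drill_vice side [([0.528, -0.002, 0.043], 0.67)]
drill_vice scene [([0.435, 0.296, 0.016], 0.44)]
[[279.0, 191.0], [334.0, 192.0], [333.0, 262.0], [281.0, 262.0], [285.0, 178.0], [332.0, 178.0], [331.0, 239.0], [286.0, 239.0]]
[306 227] 85 [278, 181, 54, 79, 3966]
```

{"op": "step_arm", "data": {
  "deltas": [
    [0.5,[-0.5,1,4],[0,0,0]],
    [0.5,[-0.5,2,4],[0,0,0]],
    [0.5,[-0.5,3.5,3],[0,0,0]],
    [0.5,[-0.5,4,2],[0,0,0]],
    [0.5,[-0.5,4,0],[0,0,0]]
  ]
}}

```text
t: 29.35
eef_pos: [0.3703, -0.1554, 0.3188]
eef_rot: [-0.023, 1.0, -0.001, 0.002]
contact_force: [0.6, 0.6, -0.3]
gripper_width: 0.0639
grip_force: 0.0
```

{"op": "step_arm", "data": {
  "deltas": [
    [0.5,[-0.5,4,0],[0,0,0]],
    [0.5,[-0.5,4,0],[0,0,0]],
    [0.5,[-0.5,4,0],[0,0,0]],
    [0.5,[-0.5,4,0],[0,0,0]],
    [0.5,[-0.5,4,0],[0,0,0]]
  ]
}}

```text
t: 29.85
eef_pos: [0.3446, 0.0451, 0.3163]
eef_rot: [-0.023, 1.0, -0.0, 0.0]
contact_force: [1.0, -0.5, 0.8]
gripper_width: 0.0638
grip_force: 0.0
```

{"op": "step_arm", "data": {
  "deltas": [
    [0.5,[-0.5,4,0],[0,0,0]],
    [0.5,[-0.5,4,0],[0,0,0]],
    [0.5,[-0.5,4,0],[0,0,0]],
    [0.5,[-0.5,3,0],[0,0,0]],
    [0.5,[0,0,0],[0,0,0]]
  ]
}}

```text
t: 30.35
eef_pos: [0.3243, 0.1964, 0.316]
eef_rot: [-0.025, 1.0, 0.0, -0.0]
contact_force: [-0.6, -0.7, 0.3]
gripper_width: 0.064
grip_force: 0.0
```

Run:
```python
from h import *
import pickle
s=bot.observe();print(s['t'],np.round(s['eef_pos'],4),np.round(s['qd'],3),np.round(s['contact_force'],2))
gs={c:grab(c) for c in('side','scene')}
for l in('module','hood','latch','handle','tested_module','contactor','driver','drill_vice'):
    for n in gs:print(l,n,[(np.round(x['position'],3).tolist(),round(x['confidence'],2)) for x in bot.find_in(l,n)[:2]])
# hood angle: score the handle bar (dark pixels) against angle; compare side and scene
p=np.load('fix.npy');c,si=np.cos(p[2]),np.sin(p[2])
for n,g in gs.items():
    f=cv2.cvtColor(g['frame'],cv2.COLOR_RGB2GRAY);sc=[]
    for th in np.arange(1.45,2.1,.025):
        x=-.160*np.cos(th)+.028*np.sin(th)+.094;z=.160*np.sin(th)+.028*np.cos(th)+.048
        q=proj(g,[(p[0]+c*x-si*y,p[1]+si*x+c*y,z) for y in np.linspace(-.035,.035,15)]).round().astype(int)
        sc.append((f[q[:,1],q[:,0]].mean().round(),round(th,3)))
    print(n,sorted(sc)[:6])
```

```text
30.35 [0.3243 0.1964 0.316 ] [-0.079 -0.017  0.013 -0.019  0.009 -0.091] [-0.55 -0.72  0.29]
module side [([0.424, -0.327, 0.05], 0.8)]
module scene [([0.416, -0.316, 0.048], 0.81)]
hood side [([0.577, 0.097, 0.103], 0.62)]
hood scene [([0.585, 0.092, 0.101], 0.93)]
latch side [([0.589, -0.048, 0.053], 0.45)]
latch scene []
handle side [([0.576, 0.099, 0.102], 0.56)]
handle scene [([0.581, 0.093, 0.101], 0.85), ([0.589, -0.045, 0.056], 0.63)]
tested_module side [([0.524, -0.319, 0.05], 0.93), ([0.576, 0.098, 0.102], 0.29)]
tested_module scene [([0.522, -0.301, 0.051], 0.6), ([0.585, 0.092, 0.099], 0.49)]
contactor side [([0.683, -0.289, 0.052], 0.59)]
contactor scene [([0.684, -0.287, 0.054], 0.65), ([0.67, 0.29, 0.066], 0.2)]
driver side [([0.685, 0.286, 0.069], 0.79)]
driver scene [([0.668, 0.29, 0.067], 0.85)]
drill_vice side [([0.484, 0.301, 0.027], 0.72)]
drill_vice scene [([0.483, 0.308, 0.035], 0.72)]
side [(np.float64(87.0), np.float64(1.65)), (np.float64(89.0), np.float64(1.675)), (np.float64(93.0), np.float64(1.7)), (np.float64(94.0), np.float64(1.725)), (np.float64(94.0), np.float64(1.75)), (np.float64(94.0), np.float64(1.775))]
scene [(np.float64(66.0), np.float64(1.7)), (np.float64(74.0), np.float64(1.775)), (np.float64(75.0), np.float64(1.725)), (np.float64(76.0), np.float64(1.675)), (np.float64(77.0), np.float64(1.75)), (np.float64(80.0), np.float64(1.8))]
```

Everything is in place: the hood rests at about 1.7 rad, the module is upright in the tray, and the other things haven't moved. I'm handing it in.

```bash
python3 -c "
from bench import bot
print(bot.job_done())"
```

```text
the job is handed in; nothing more can be done
None
```

The job is handed in, at about 30 s of the 72 s allowed: latch clear (about 1.5 rad), hood resting on its stop at about 1.7 rad, module upright in the tray's free end, and the other things checked (tested module, vice, contactor, driver) where they were; on the last stretch I guided the handle with a few millimetres of play instead of a firm grip, so as not to force the stop.

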